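# Close three chocolate tins on an indexing lidding table

### The job

Three tins stand on the rotary table with their lids only laid on: close them one after another, pressing each lid fully home only while its tin stands at the pointer, where the table is supported. Start with the tin already at the pointer, then turn the table by its posts one detent at a time, first to the neighbouring tin and then to the last one; never bring the nest with the low grey disc to the pointer. Leave the third tin at the pointer with the table at rest in its detent, all tins and the disc still standing in their nests, and do not disturb the mould, the bowl or the spatula.

Things in the scene. Friction and masses are not known exactly. Their poses are not given: they have to be found in the camera images.
- base: fixed round white base of the rotary lidding table, 256 mm across, 16 mm high; origin at its centre on the work surface, z up; its -x axis points from the turret's axle to the pointer
- hub (a point): point on the turret's vertical axle, at the height of the turret's upper face (45 mm above the work surface)
- station (a point): the pressing position: where a nest's centre stands at the pointer, 85 mm from the axle, at the height of the turret's upper face. The pointer is a dark steel upright with a wedge on top, fixed to the base just outside the turret's rim (40 mm wide, 140 to 180 mm out from the axle, top 56 mm above the work surface)
- turret (a joint): angle of the turret (aluminium disc, 270 mm across, 9 mm thick, upper face 45 mm above the work surface), rad, counter-clockwise seen from above, 0 at the start. Sprung detents every pi/2; turns either way, about 3 N at a post to leave a detent, past half-way it runs on into the next. Four nests (white rings 8 mm high, 73 mm outside diameter) 85 mm from the axle, posts between them
- post0 (a point): centre of the top of one of the four plain steel posts on the turret, by which it is turned: 18 mm diameter, 55 mm tall above the turret's upper face (top 100 mm above the work surface), 105 mm from the axle; it turns with the turret
- post1 (a point): centre of the top of one of the four plain steel posts on the turret, by which it is turned: 18 mm diameter, 55 mm tall above the turret's upper face (top 100 mm above the work surface), 105 mm from the axle; it turns with the turret
- post2 (a point): centre of the top of one of the four plain steel posts on the turret, by which it is turned: 18 mm diameter, 55 mm tall above the turret's upper face (top 100 mm above the work surface), 105 mm from the axle; it turns with the turret
- post3 (a point): centre of the top of one of the four plain steel posts on the turret, by which it is turned: 18 mm diameter, 55 mm tall above the turret's upper face (top 100 mm above the work surface), 105 mm from the axle; it turns with the turret
- tin1: round aluminium tin, 60 mm diameter, 47 mm high without its lid, standing loose in a nest; origin at the centre of its underside, z up; stands at the pointer at the start
- lid1 (a joint): how far the steel lid (60 mm diameter disc, 12 mm thick) of tin1 has been pressed down, m: 0 to 0.002 at the start (standing proud, a gap of 6 to 8 mm below it), 0.008 fully home; takes about 7 N and stays where it is left
- lid1_top (a point): centre of the upper face of the lid of tin1: 60 mm above the turret's upper face when fully proud, 52 mm when home
- tin2: round aluminium tin, 60 mm diameter, 47 mm high without its lid, standing loose in a nest; origin at the centre of its underside, z up; stands at the start in the nest next to tin1, on one side or the other
- lid2 (a joint): how far the steel lid (60 mm diameter disc, 12 mm thick) of tin2 has been pressed down, m: 0 to 0.002 at the start (standing proud, a gap of 6 to 8 mm below it), 0.008 fully home; takes about 7 N and stays where it is left
- lid2_top (a point): centre of the upper face of the lid of tin2: 60 mm above the turret's upper face when fully proud, 52 mm when home
- tin3: round aluminium tin, 60 mm diameter, 47 mm high without its lid, standing loose in a nest; origin at the centre of its underside, z up; stands at the start in the nest across the axle from tin1
- lid3 (a joint): how far the steel lid (60 mm diameter disc, 12 mm thick) of tin3 has been pressed down, m: 0 to 0.002 at the start (standing proud, a gap of 6 to 8 mm below it), 0.008 fully home; takes about 7 N and stays where it is left
- lid3_top (a point): centre of the upper face of the lid of tin3: 60 mm above the turret's upper face when fully proud, 52 mm when home
- blank: low grey plastic disc, 60 mm diameter, 14 mm thick, lying in the fourth, unused nest; origin at the centre of its underside
- mould: bystander: clear plastic tray mould with two chocolate bars, 110 x 275 x 16 mm, lying on the table; origin at the centre of its underside
- bowl: bystander: steel bowl, 110 mm across the rim, 50 mm high; origin at the centre of its underside
- spatula: bystander: spatula lying on the table along its own x, handle to -x
Things that resemble listed ones, but are neither listed nor needed, are in the scene too. Leave any purple look-alike of the tin1 alone. Leave any blue look-alike of the tin3 alone.

How it is judged:
By the outcome, as a careful person would: the job done as asked, in the order asked, and still so for the second after the job is handed in, with the robot touching nothing.
It also fails if it takes over 67 s, if anything falls off the work surface, if the arm or the gripper's body presses on something with over 40 N, if the wrist force passes 120 N, or if a joint passes its speed limit or range.

### The arm

A 7-joint arm with a two-finger parallel gripper is mounted at the origin on the work surface. World frame = base frame: x ahead of the robot, y to its left, z up, the work surface at z = 0. Lengths are in m, angles in rad, forces in N, time in s.
With the tool pointing down it reaches from about 0.425 to 0.825 m from the base axis. Payload 3.6 kg.
Tool frame: the origin (TCP) lies midway between the tips of the shut fingers; the grasp point (between the pads) lies 19 mm behind it (arm.hold_point_z is the distance from the TCP to the grasp point, in m); z points along the fingers, y is the line along which they close (so a half turn about z gives the same grasp; the last joint's range is limited). The gripper opens to 85 mm and grips with 20 to 120 N. Pads are 22 mm wide; open, the fingers measure 114 mm over their backs; the gripper's body (76 mm by 85 mm) begins 54 mm behind the grasp point. The pads swing forward as they close: fully open they stand 13 mm farther back than shut.
Start: joints at [1.103, 0.615, -0.013, 1.423, 0.008, 1.103, -0.04], TCP at [0.277, -0.588, 0.231] pointing down, gripper open.
Joint ranges: [-3.12, 3.12], [-0.3, 2.06], [-1.34, 1.32], [0.26, 2.42], [-1.36, 4.5], [0.01, 1.98], [-2.84, 2.84]. Speed limits (rad/s): [2.79, 2.79, 3.14, 3.14, 3.14, 3.14, 3.14].

### API

Orientations are given as a unit quaternion [x, y, z, w].
In Python, from bench import arm gives the robot as it stands.
- The arm moves only by the tool drive_tool, never from a script. Its argument "targets" is a list of rows, each a list of 5 numbers: the finger opening in mm, from 0 to 85.4, then the shift along the tool's x, y, z in mm, then the turn about the tool's z in degrees. A call has 1 to 8 rows; each row is the pose to reach, as a shift and turn from the pose commanded when the call began, along the tool's axes at that moment; what a row does not reach only later rows make up. A row lasts 1/8 s, in which the tool goes at most 62.5 mm and 10.7 degrees, less where a joint would pass 70% of its speed; a pose out of reach is approached as far as the arm can. A call with a gripper value outside its range is refused whole. The fingers move at their own pace and stop on an object; "grip_force" is the grip in N (left out, the last holds). Time passes only in rows, so rows that repeat a pose let the fingers close. It gives the time, the measured TCP pose, the force, the opening and the grip force at its end, in the units of the state.
- arm.state(): the state, without advancing time (a new reading comes with each control period).
- arm.grab_frame(name): name is "scene" or "top" or "wrist"; returns a dict with "image" (480x640x3 uint8, red, green, blue), "camera_matrix" (3x3 intrinsics, pixels), "D" ([k1, k2, p1, p2, k3] as OpenCV has them; the pictures are not rectified), "world_to_cam" (4x4, takes a point from world to camera coordinates); the wrist camera has in their place "hand_eye" (4x4, takes a point from camera to tool coordinates, whose origin is the TCP and whose axes are the flange's). Camera axes: x right, y down, z forward; pixel columns grow to the right and rows downward; lengths in m; the calibration is good to about 2 mm. A picture is of the moment at which its call begins: read the wrist's pose just before it. There is no depth.
- arm.job_done(): hands the job in; it is judged then, once.
The state is a dict: "time_s": time; "joints": joint angles; "qd": joint speeds; "tau": joint torques, N m; "tcp_pos": TCP position; "tcp_rot": TCP orientation; "ft_force": force on the tool from outside, world axes, zero at the start; "torque": the same for the moment, N m; "gripper_width": opening from 0.0 (shut) to 1.0 (fully open); "grasp_force": force on a finger pad.
Only numpy, scipy, OpenCV 4.12 (cv2) and the standard library are available. Lean on these libraries where they do the work, as an engineer would, in place of code of your own. Each camera call takes 0.05 s, during which the arm holds its last target. There are 200 camera calls.

## Working session

There is one attempt and no reset: what is moved stays moved. The work goes in short steps, Python scripts to look and compute and a tool call to move; the robot and the scene stay as the last step left them, time stands still between calls to the robot, and variables do not carry over. Pictures are saved under pics/ and viewed, at most 10 in all, crops included, and the job is handed in when it is done.

Besides the shell and the picture viewer there is one more tool, called after "Call:" as a command line: name --pt "numbers of a row" for each row, then --argument value for the rest. drive_tool: Moves the arm, as the interface text tells. Its arguments: {"type":"object","properties":{"targets":{"type":"array","items":{"type":"array","items":{"type":"number"}}},"grip_force":{"type":"number"}},"required":["targets"]}

```bash
mkdir -p pics
python3 - <<'E'
from bench import arm
import cv2,pickle
s=arm.state();print({k:s[k] for k in('time_s','tcp_pos','tcp_rot','ft_force','gripper_width')})
d={}
for n in('scene','top'):
    f=arm.grab_frame(n);d[n]=f;cv2.imwrite(f'pics/{n}0.png',f['image'][:,:,::-1])
    print(n,f['camera_matrix'],f['D'],f['world_to_cam'])
pickle.dump(d,open('f0.pkl','wb'))
E
```

```text
{'time_s': 0.0, 'tcp_pos': array([ 0.2770048 , -0.58716498,  0.23014489]), 'tcp_rot': array([ 9.75802515e-01,  2.18649910e-01, -2.91407283e-04, -1.25820638e-03]), 'ft_force': array([ 0.35504904, -0.57732222,  0.2772881 ]), 'gripper_width': 0.9971337660533283}
scene [[503.18194076   0.         326.57783714]
 [  0.         503.18194076 245.29815702]
 [  0.           0.           1.        ]] [-0.02786177  0.          0.          0.          0.        ] [[-0.32159605  0.94680207  0.01190909  0.19404607]
 [ 0.70605284  0.24816437 -0.66325247 -0.35258687]
 [-0.63092422 -0.20489093 -0.74830097  1.64325625]
 [ 0.          0.          0.          1.        ]]
top [[444.76228821   0.         323.75355282]
 [  0.         444.76228821 241.40136282]
 [  0.           0.           1.        ]] [-0.00271849  0.          0.          0.          0.        ] [[ 0.00214259 -0.99995502 -0.00923931 -0.01462678]
 [-0.99595626 -0.00130402 -0.08983001  0.59059966]
 [ 0.08981392  0.00939441 -0.99591426  1.21170763]
 [ 0.          0.          0.          1.        ]]
```

View pics/top0.png

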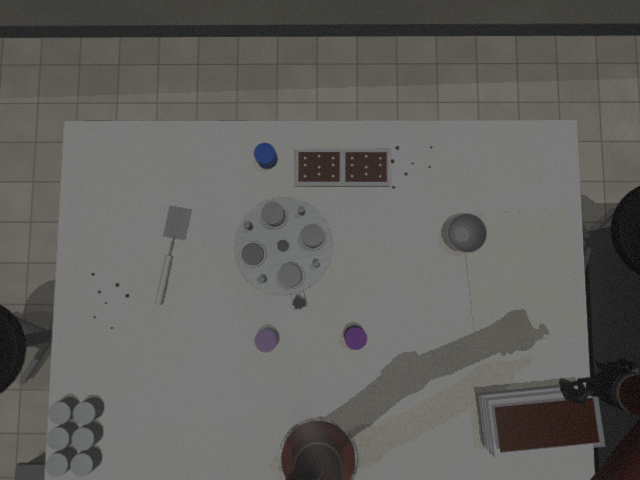

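View pics/scene0.png

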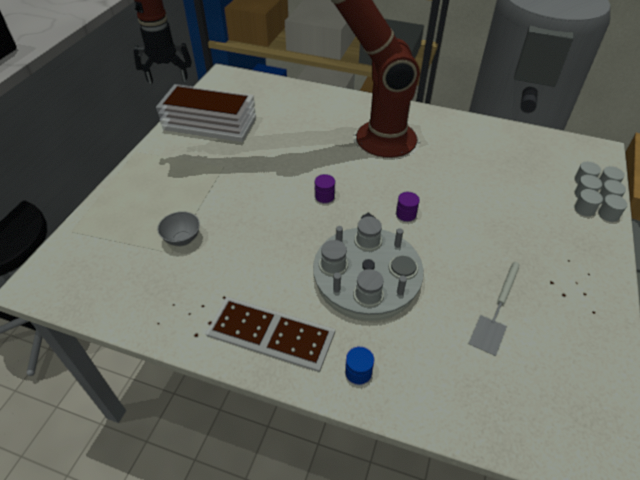

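The top view shows the turret at about (283,246) with the pointer at (299,300). Tin1 is at (290,274), tin2 at (312,236), tin3 at (273,214) and the blank at (253,254). The purple look-alikes are at (266,340) and (355,337). I'll zoom in on both views to measure.

Run:
```python
import cv2,pickle,numpy as np
d=pickle.load(open('f0.pkl','rb'))
a=d['top']['image'][190:315,225:345,::-1];b=d['scene']['image'][205:325,305:430,::-1]
a=cv2.resize(a[:120],(400*6//5,480),interpolation=cv2.INTER_CUBIC)  # x4
a=cv2.resize(d['top']['image'][190:315,225:325+20,::-1][:, :100],(400,500),interpolation=cv2.INTER_CUBIC)
b=cv2.resize(d['scene']['image'][203:328,313:413,::-1][:, :100],(400,500),interpolation=cv2.INTER_CUBIC)
cv2.imwrite('pics/z.png',cv2.convertScaleAbs(np.hstack([a,b]),alpha=1.4))
```

```text
(no output)
```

View pics/z.png

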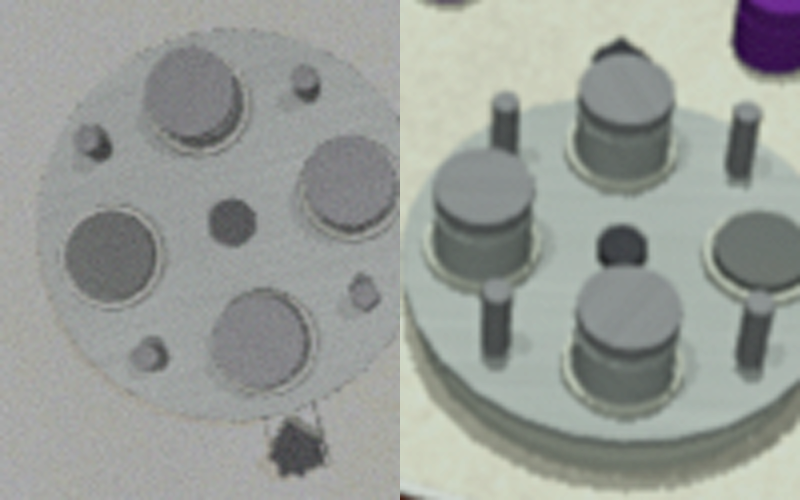

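```bash
cat > fit.py <<'E'
import cv2,pickle,numpy as np
from scipy.optimize import least_squares
d=pickle.load(open('f0.pkl','rb'))
def proj(f,P):
    T=f['world_to_cam'];r=cv2.Rodrigues(T[:3,:3].copy())[0]
    return cv2.projectPoints(np.float64(P),r,T[:3,3].copy(),f['camera_matrix'],np.float64(f['D']))[0][:,0]
def model(p):
    x,y,a=p; pol=lambda r,t,z:[x+r*np.cos(a+t),y+r*np.sin(a+t),z]
    h=np.pi/2; L=.104
    # a = direction of base +x; tin1 at pi, tin3 at 0, tin2 at -h(world -y side), blank +h
    return np.array([pol(.085,2*h,L),pol(.085,-h,L),pol(.085,0,L)]+[pol(.105,h*k+h/2,.1) for k in range(4)]+[pol(.085,h,.059)])
if __name__=='__main__':
    # posts k: 0: +x+y, 1: -x+y, 2: -x-y, 3: +x-y
    zt=np.array([(260,338),(348,182),(189,94),(90,135),(150,352),(365,288),(304,76),(111,255)],float)
    zs=np.array([(226,88),(83,187),(229,308),(362,302),(347,112),(105,101),(96,291),(361,250)],float)
    ut=(zt+.5)/4-.5+[225,190];us=(zs+.5)/4-.5+[313,203]
    F=lambda p:np.r_[(proj(d['top'],model(p))-ut).ravel(),(proj(d['scene'],model(p))-us).ravel()]
    s=least_squares(F,[.62,.08,.2],loss='soft_l1')
    print(s.x);print(F(s.x).reshape(-1,2).round(1).tolist());print(model(s.x).round(3))
E
python3 fit.py
```

```text
[0.58042953 0.0974181  0.28217062]
[[0.1, -0.2], [0.6, -1.5], [0.4, -1.5], [-0.7, 0.1], [-0.8, 0.3], [0.3, 0.5], [0.0, -0.6], [0.1, -0.7], [0.1, -0.1], [-0.0, -0.3], [0.2, -0.3], [-0.3, -0.1], [0.1, -0.6], [-0.1, -0.3], [0.3, -0.2], [0.6, -0.8]]
[[0.499 0.074 0.104]
 [0.604 0.016 0.104]
 [0.662 0.121 0.104]
 [0.631 0.189 0.1  ]
 [0.488 0.148 0.1  ]
 [0.53  0.005 0.1  ]
 [0.672 0.047 0.1  ]
 [0.557 0.179 0.059]]
```

```bash
cat > h.py <<'E'
import sys,numpy as np
from bench import arm
from scipy.spatial.transform import Rotation as R
def rows(W):
    s=arm.state();r=R.from_quat(s['tcp_rot']);X=r.as_matrix()[:,0];psi=np.degrees(np.arctan2(X[1],X[0]))
    print('t',round(s['time_s'],2),'tcp',(s['tcp_pos']*1e3).round(1),'psi',psi.round(1),'F',s['ft_force'].round(1),'q',s['joints'].round(2))
    for x,y,z,p in W:
        v=r.inv().apply(np.array([x,y,z])-s['tcp_pos'])*1e3
        print(v.round(1).tolist(),round((psi-p+180)%360-180,1))
E
python3 - <<'E'
from h import *
rows([(.45,-.3,.22,45),(.499,.074,.16,61),(.499,.074,.11,61)])
E
```

```text
t 0.1 tcp [ 277.1 -587.3  230.2] psi 25.3 F [-0.1 -0.3  1.1] q [ 1.1   0.62 -0.01  1.42  0.01  1.1  -0.04]
[279.0, -186.0, 10.7] -19.7
[482.9, -503.1, 71.4] -35.7
[482.9, -503.0, 121.4] -35.7
```

Call:
drive_tool --pt "0 45 -30 0 -3" --pt "0 90 -60 0 -6" --pt "0 138 -92 5 -10" --pt "0 185 -123 10 -13" --pt "0 232 -155 10 -16" --pt "0 275 -186 10 -20" --pt "0 305 -235 15 -22" --pt "0 335 -280 20 -25"

```text
time_s: 1.1
tcp_pos: [0.4608, -0.1895, 0.2109]
tcp_rot: [0.905, 0.426, -0.0, -0.0]
ft_force: [1.1, 0.6, -0.2]
gripper_width: -0.004
grasp_force: 0.0
```

Call:
drive_tool --pt "0 33 -50 10 -2" --pt "0 66 -100 20 -4" --pt "0 99 -150 35 -6" --pt "0 132 -200 45 -8" --pt "0 148 -223 51 -11" --pt "0 148 -223 51 -11" --pt "0 148 -223 51 -11"

```text
time_s: 1.98
tcp_pos: [0.3843, 0.0637, 0.1603]
tcp_rot: [0.861, 0.509, -0.0, 0.0]
ft_force: [-0.2, -0.7, -0.0]
gripper_width: -0.001
grasp_force: 0.0
```

Run:
```python
from h import *
rows([(.499,.074,.11,61)])
```

```text
t 1.98 tcp [384.3  63.7 160.3] psi 61.2 F [-0.2 -0.7 -0. ] q [-0.02  0.35 -0.26  2.21  0.16  0.61 -0.9 ]
[64.4, 95.5, 50.3] 0.2
```

Call:
drive_tool --pt "0 20 30 10 0" --pt "0 42 62 25 0" --pt "0 64.5 95.5 40 0" --pt "0 64.5 95.5 48 0" --pt "0 64.5 95.5 50 0" --pt "0 64.5 95.5 50 0"

```text
time_s: 2.72
tcp_pos: [0.4977, 0.0746, 0.1105]
tcp_rot: [0.861, 0.509, -0.001, -0.0]
ft_force: [-0.6, -0.6, -0.4]
gripper_width: 0.001
grasp_force: 0.0
```

Run:
```python
from h import *
import cv2
rows([(.499,.074,.11,61.2)])
f=arm.grab_frame('wrist');g=arm.grab_frame('scene')
im=np.hstack([cv2.resize(f['image'],(400,300)),cv2.resize(g['image'][180:330,290:440],(300,300))])
cv2.imwrite('pics/p1.png',im[:,:,::-1])
```

```text
t 2.73 tcp [497.7  74.6 110.5] psi 61.2 F [-0.6 -0.6 -0.4] q [-0.04  0.57 -0.22  1.97  0.21  0.62 -0.9 ]
[0.1, 1.4, 0.5] 0.0
```

View pics/p1.png

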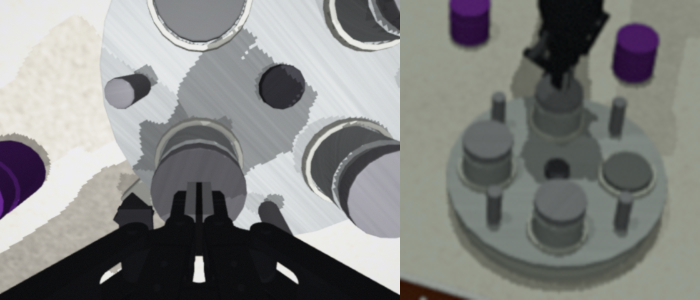

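The closed fingertips are above the centre of lid 1: the wrist view has the lid near (198,185) with the tips over it. I'll press now.

Call:
drive_tool --pt "0 0 1 4 0" --pt "0 0 1 7 0" --pt "0 0 1 9 0" --pt "0 0 1 10.5 0" --pt "0 0 1 12 0" --pt "0 0 1 13 0"

```text
time_s: 3.58
tcp_pos: [0.4997, 0.0748, 0.0981]
tcp_rot: [0.86, 0.509, 0.0, 0.0]
ft_force: [-2.1, -1.1, 6.8]
gripper_width: 0.002
grasp_force: 3.5
```

Call:
drive_tool --pt "0 0 0 1 0" --pt "0 0 0 2 0" --pt "0 0 0 3 0" --pt "0 0 0 3 0"

```text
time_s: 4.08
tcp_pos: [0.4999, 0.0749, 0.0973]
tcp_rot: [0.86, 0.509, 0.001, 0.001]
ft_force: [-4.7, -2.2, 22.5]
gripper_width: -0.001
grasp_force: 11.4
```

Force has risen to 22 N at z = 0.097, so lid 1 is home. Next is post 2.

Call:
drive_tool --pt "0 0 0 -15 0" --pt "15 0 0 -40 0" --pt "32 0 0 -50 0" --pt "32 0 0 -50 0"

```text
time_s: 4.58
tcp_pos: [0.4999, 0.0749, 0.1447]
tcp_rot: [0.861, 0.509, 0.001, 0.0]
ft_force: [-0.9, -0.5, -0.4]
gripper_width: 0.371
grasp_force: 0.0
```

Run:
```python
from h import *
rows([(.530,.005,.13,61.2),(.530,.005,.064,61.2)])
```

```text
t 4.58 tcp [499.9  74.9 144.7] psi 61.3 F [-0.9 -0.5 -0.4] q [-0.02  0.52 -0.24  1.94  0.18  0.71 -0.88]
[-46.9, 60.0, 14.7] 0.1
[-46.9, 59.9, 80.7] 0.1
```

Call:
drive_tool --pt "32 -20 26 3 0" --pt "32 -40 50 8 0" --pt "32 -47 60 14 0" --pt "32 -47 60 14 0"

```text
time_s: 5.08
tcp_pos: [0.5289, 0.0045, 0.1291]
tcp_rot: [0.861, 0.509, -0.001, -0.001]
ft_force: [-0.3, 0.1, -0.3]
gripper_width: 0.371
grasp_force: 0.0
```

Run:
```python
from h import *
import cv2
rows([(.530,.005,.064,61.2)])
f=arm.grab_frame('wrist')
T=f['hand_eye'];K=f['camera_matrix'];s=arm.state()
r=R.from_quat(s['tcp_rot'])
# where does post2 top project, and its expected pixel
M=np.linalg.inv(T)
for P in ([.530,.005,.1],[.580,.097,.045],[.499,.074,.097]):
    c=M@np.r_[r.inv().apply(np.array(P)-s['tcp_pos']),1]
    u=K@c[:3];print((u[:2]/u[2]).round(1))
print(f['D'])
cv2.imwrite('pics/p2.png',f['image'][:,:,::-1])
```

```text
t 5.08 tcp [528.9   4.5 129.1] psi 61.2 F [-0.3  0.1 -0.3] q [ 0.11  0.57 -0.24  1.89  0.2   0.71 -0.75]
[1.0, 0.9, 65.1] -0.0
[319.9 280.2]
[319.3  36.4]
[173.8 175.2]
[0.0338611 0.        0.        0.        0.       ]
```

View pics/p2.png

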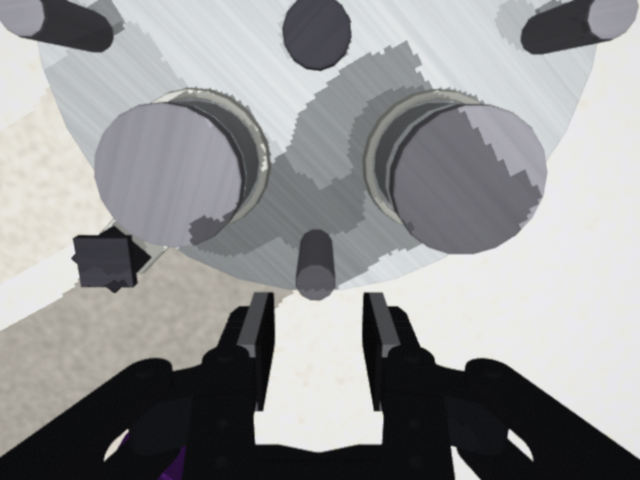

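The post top shows at (316,282) against a predicted (320,280), so it sits between the fingers. I'll descend, then sweep it round clockwise.

Call:
drive_tool --pt "32 1 0 25 0" --pt "32 1 0 50 0" --pt "32 1 0 64 0" --pt "32 1 0 65 0" --pt "32 1 0 65 0"

```text
time_s: 5.75
tcp_pos: [0.5306, 0.0062, 0.066]
tcp_rot: [0.86, 0.51, 0.001, 0.0]
ft_force: [1.1, -0.5, 0.7]
gripper_width: 0.375
grasp_force: 0.0
```

Run:
```python
from h import *
def arc(a0,ths):
    W=[]
    for t in ths:
        b=np.radians(a0-t);W.append((.5804+.105*np.cos(b),.0974+.105*np.sin(b),.064,a0-180-t))
    rows(W)
arc(241.2,range(0,46,6)); 
for t in list(range(0,46,6))+[45]: print(t,round(105*(1-np.cos(np.radians(t))),1),round(-105*np.sin(np.radians(t)),1))
```

```text
t 5.75 tcp [530.6   6.2  66. ] psi 61.3 F [ 1.1 -0.5  0.7] q [ 0.08  0.67 -0.2   1.93  0.24  0.56 -0.78]
[-1.1, -0.3, 2.0] 0.1
[-0.5, -11.2, 1.9] 6.1
[1.2, -22.1, 1.9] 12.1
[4.1, -32.7, 1.9] 18.1
[8.0, -43.0, 1.9] 24.1
[13.0, -52.7, 1.9] 30.1
[19.0, -61.9, 1.9] 36.1
[26.0, -70.5, 1.9] 42.1
0 0.0 -0.0
6 0.6 -11.0
12 2.3 -21.8
18 5.1 -32.4
24 9.1 -42.7
30 14.1 -52.5
36 20.1 -61.7
42 27.0 -70.3
45 30.8 -74.2
```

Call:
drive_tool --pt "32 -1 -6 1 3" --pt "32 0 -16 1 9" --pt "32 2 -27 1 15" --pt "32 5 -37 1 21" --pt "32 10 -47 1 27" --pt "32 15 -56 1 33" --pt "32 21 -65 1 39" --pt "32 28 -73 1 45"

```text
time_s: 6.75
tcp_pos: [0.4802, 0.0644, 0.0655]
tcp_rot: [0.99, 0.139, 0.001, 0.001]
ft_force: [-0.7, -2.1, 0.2]
gripper_width: 0.373
grasp_force: 1.1
```

```bash
cat >> h.py <<'E'
def arc(a0,ths):
    W=[]
    for t in ths:
        b=np.radians(a0-t);W.append((.5804+.105*np.cos(b),.0974+.105*np.sin(b),.064,a0-180-t))
    rows(W)
E
python3 -c "
from h import *
arc(241.2,[51,57,63,69,75,81,86,90])"
```

```text
t 6.75 tcp [480.2  64.4  65.5] psi 16.0 F [-0.7 -2.1  0.2] q [-0.2   0.62  0.03  2.07 -0.04  0.46 -1.43]
[1.0, -14.7, 1.5] 5.8
[2.6, -25.6, 1.5] 11.8
[5.5, -36.2, 1.5] 17.8
[9.4, -46.5, 1.5] 23.8
[14.3, -56.3, 1.5] 29.8
[20.3, -65.5, 1.5] 35.8
[25.9, -72.7, 1.5] 40.8
[30.9, -78.1, 1.5] 44.8
```

Call:
drive_tool --pt "32 1 -12 1 6" --pt "32 2.5 -22 1 12" --pt "32 5.5 -33 1 18" --pt "32 9.5 -44 1 24" --pt "32 14.5 -55 1 30" --pt "32 20.5 -65.5 1 36" --pt "32 26 -73 1 41" --pt "32 31 -78 1 45"

```text
time_s: 7.75
tcp_pos: [0.4881, 0.1503, 0.0644]
tcp_rot: [0.969, -0.249, 0.001, -0.001]
ft_force: [-0.3, -0.5, 0.3]
gripper_width: 0.374
grasp_force: 0.0
```

Call:
drive_tool --pt "32 0 0 0 0" --pt "32 0 0 0 0" --pt "32 0 0 0 0"

```text
time_s: 8.12
tcp_pos: [0.4875, 0.1485, 0.0636]
tcp_rot: [0.969, -0.248, 0.0, -0.0]
ft_force: [-0.4, 0.4, 1.3]
gripper_width: 0.373
grasp_force: 0.0
```

Run:
```python
from h import *
arc(241.2,[90])
```

```text
t 8.12 tcp [487.5 148.5  63.6] psi -28.8 F [-0.4  0.4  1.3] q [-0.52  0.66  0.27  2.   -0.33  0.52 -2.08]
[1.1, 0.0, -0.4] 0.0
```

Call:
drive_tool --pt "32 0 0 -25 0" --pt "32 0 0 -55 0" --pt "10 0 0 -80 0" --pt "0 0 0 -80 0" --pt "0 0 0 -80 0"

```text
time_s: 8.75
tcp_pos: [0.4868, 0.1487, 0.1427]
tcp_rot: [0.969, -0.248, -0.001, 0.0]
ft_force: [-0.3, -0.5, 0.1]
gripper_width: -0.0
grasp_force: 0.0
```

Run:
```python
from h import *
import cv2
rows([(.4995,.0745,.111,-28.8)])
f=arm.grab_frame('wrist');g=arm.grab_frame('top')
im=np.hstack([cv2.resize(f['image'],(400,300)),cv2.resize(g['image'][185:315,220:350],(300,300))])
cv2.imwrite('pics/p3.png',im[:,:,::-1])
```

```text
t 8.75 tcp [486.8 148.7 142.7] psi -28.7 F [-0.3 -0.5  0.1] q [-0.57  0.53  0.35  1.94 -0.27  0.71 -2.14]
[46.8, 58.9, 31.7] 0.1
```

View pics/p3.png

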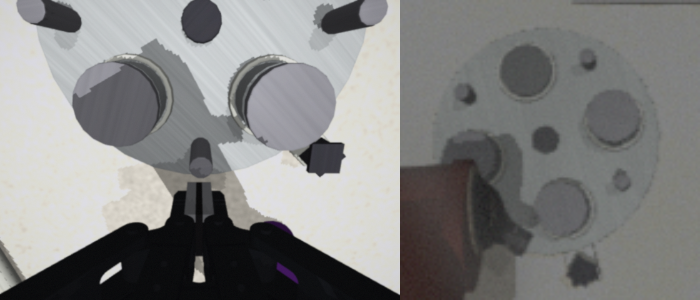

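Tin2 is at the pointer (top crop (563,207)), the blank is now opposite at (526,70), and the turret sits square in its detent. I'll press lid 2.

Call:
drive_tool --pt "0 16 20 5 0" --pt "0 35 45 10 0" --pt "0 47 59 20 0" --pt "0 47 59 30 0" --pt "0 47 59 31 0" --pt "0 47 59 31 0"

```text
time_s: 9.6
tcp_pos: [0.5, 0.076, 0.112]
tcp_rot: [0.969, -0.247, -0.0, -0.0]
ft_force: [-1.0, -0.3, 0.4]
gripper_width: 0.002
grasp_force: 0.0
```

Run:
```python
from h import *
rows([(.4995,.0745,.097,-28.8)])
```

```text
t 9.6 tcp [500.  76. 112.] psi -28.6 F [-1.  -0.3  0.4] q [-0.4   0.58  0.31  1.98 -0.29  0.63 -1.97]
[0.3, 1.5, 15.0] 0.2
```

Call:
drive_tool --pt "0 0 1 5 0" --pt "0 0 1 8 0" --pt "0 0 1 10 0" --pt "0 0 1 12 0" --pt "0 0 1 14 0" --pt "0 0 1 15.5 0" --pt "0 0 1 17 0" --pt "0 0 1 17 0"

```text
time_s: 10.6
tcp_pos: [0.4999, 0.074, 0.0974]
tcp_rot: [0.969, -0.248, 0.0, -0.001]
ft_force: [-3.8, 0.4, 16.7]
gripper_width: -0.005
grasp_force: 8.1
```

Call:
drive_tool --pt "0 0 0 1 0" --pt "0 0 0 1.5 0" --pt "0 0 0 1.5 0"

```text
time_s: 10.98
tcp_pos: [0.5001, 0.074, 0.0973]
tcp_rot: [0.969, -0.248, 0.0, -0.001]
ft_force: [-6.2, 0.6, 27.1]
gripper_width: -0.001
grasp_force: 13.2
```

Call:
drive_tool --pt "0 0 0 -12 0" --pt "0 0 0 -30 -5" --pt "32 0 0 -50 -15" --pt "32 0 0 -50 -25" --pt "32 0 0 -50 -35" --pt "32 0 0 -50 -45" --pt "32 0 0 -50 -55" --pt "32 0 0 -50 -65"

```text
time_s: 11.98
tcp_pos: [0.4998, 0.0737, 0.1437]
tcp_rot: [0.949, 0.314, -0.0, 0.0]
ft_force: [0.0, -0.3, 0.6]
gripper_width: 0.374
grasp_force: 0.0
```

Run:
```python
from h import *
rows([(.530,.005,.13,61.2)])
```

```text
t 11.97 tcp [499.8  73.7 143.7] psi 36.6 F [ 0.  -0.3  0.6] q [-0.19  0.51  0.    1.94 -0.    0.69 -1.12]
[-16.7, 73.1, 13.7] -24.6
```

Call:
drive_tool --pt "32 -6 25 3 -8" --pt "32 -12 50 8 -16" --pt "32 -17 73 14 -24.5" --pt "32 -17 73 14 -24.5" --pt "32 -17 73 14 -24.5"

```text
time_s: 12.6
tcp_pos: [0.5289, 0.006, 0.1299]
tcp_rot: [0.863, 0.505, 0.0, -0.001]
ft_force: [-0.9, 0.2, 0.5]
gripper_width: 0.376
grasp_force: 0.0
```

Run:
```python
from h import *
import cv2
rows([(.5305,.0055,.065,61.2)])
f=arm.grab_frame('wrist')
cv2.imwrite('pics/p4.png',cv2.resize(f['image'],(400,300))[:,:,::-1])
```

```text
t 12.6 tcp [528.9   6.  129.9] psi 60.7 F [-0.9  0.2  0.5] q [ 0.03  0.56 -0.12  1.89  0.1   0.7  -0.66]
[0.3, 1.7, 64.9] -0.5
```

View pics/p4.png

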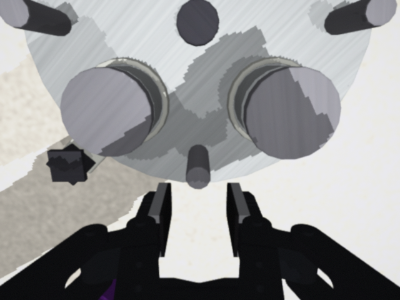

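The next post is centred between the fingers, with its top at (198,178).

Call:
drive_tool --pt "32 0 1 25 0" --pt "32 0 1 50 0" --pt "32 0 1 64 0" --pt "32 0 1 65 0" --pt "32 0 1 65 0"

```text
time_s: 13.28
tcp_pos: [0.5307, 0.0047, 0.0655]
tcp_rot: [0.863, 0.506, 0.001, 0.0]
ft_force: [0.4, 0.1, 0.2]
gripper_width: 0.373
grasp_force: 0.0
```

Call:
drive_tool --pt "32 -1 -6 0 3" --pt "32 0 -16 0 9" --pt "32 2 -27 0 15" --pt "32 5 -37 0 21" --pt "32 10 -47 0 27" --pt "32 15 -56 0 33" --pt "32 21 -65 0 39" --pt "32 28 -73 0 45"

```text
time_s: 14.28
tcp_pos: [0.4802, 0.0631, 0.0659]
tcp_rot: [0.991, 0.134, 0.0, 0.001]
ft_force: [-0.7, -2.4, 0.1]
gripper_width: 0.376
grasp_force: 1.2
```

```bash
python3 -c "
from h import *
arc(241.2,[51,57,63,69,75,81,86,90])"
```

```text
t 14.28 tcp [480.2  63.1  65.9] psi 15.4 F [-0.7 -2.4  0.1] q [-0.26  0.62  0.13  2.07 -0.16  0.46 -1.32]
[1.1, -16.0, 1.9] 5.2
[2.7, -26.9, 1.8] 11.2
[5.4, -37.5, 1.8] 17.2
[9.2, -47.8, 1.8] 23.2
[14.1, -57.7, 1.8] 29.2
[19.9, -67.0, 1.8] 35.2
[25.5, -74.2, 1.8] 40.2
[30.5, -79.7, 1.8] 44.2
```

Call:
drive_tool --pt "32 1 -12 1 5" --pt "32 2.5 -22 1 11" --pt "32 5.5 -33 1 17" --pt "32 9 -44 1 23" --pt "32 14 -55 1 29" --pt "32 20 -66 1 35" --pt "32 25.5 -74 1 40" --pt "32 30.5 -79.5 1 44"

```text
time_s: 15.28
tcp_pos: [0.4886, 0.1505, 0.0648]
tcp_rot: [0.97, -0.245, 0.001, -0.001]
ft_force: [1.1, -0.1, -0.6]
gripper_width: 0.374
grasp_force: 0.0
```

Call:
drive_tool --pt "32 0 0 0 0" --pt "32 0 0 0 0" --pt "32 0 0 0 0"

```text
time_s: 15.65
tcp_pos: [0.4879, 0.1488, 0.0641]
tcp_rot: [0.97, -0.244, 0.0, -0.0]
ft_force: [0.2, -0.8, -0.5]
gripper_width: 0.377
grasp_force: 0.0
```

Call:
drive_tool --pt "32 0 0 -25 0" --pt "32 0 0 -55 0" --pt "10 0 0 -80 0" --pt "0 0 0 -80 0" --pt "0 0 0 -80 0"

```text
time_s: 16.27
tcp_pos: [0.4872, 0.149, 0.1432]
tcp_rot: [0.97, -0.244, -0.001, 0.0]
ft_force: [0.7, 0.2, -1.0]
gripper_width: -0.003
grasp_force: 0.0
```

Run:
```python
from h import *
import cv2
rows([(.4995,.0745,.111,-28.8)])
f=arm.grab_frame('wrist');g=arm.grab_frame('top')
im=np.hstack([cv2.resize(f['image'],(400,300)),cv2.resize(g['image'][185:315,220:350],(300,300))])
cv2.imwrite('pics/p5.png',im[:,:,::-1])
```

```text
t 16.27 tcp [487.2 149.  143.2] psi -28.2 F [ 0.7  0.2 -1. ] q [-0.65  0.55  0.46  1.94 -0.36  0.73 -2.04]
[46.1, 59.8, 32.2] 0.6
```

View pics/p5.png

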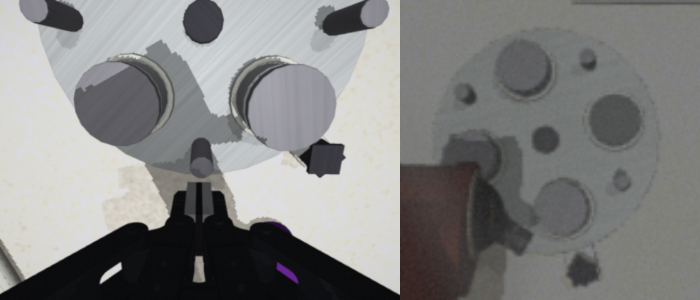

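Tin3 is at the pointer (563,207), the blank is on the right at (615,120), and everything is still standing. I'll press lid 3.

Call:
drive_tool --pt "0 16 20 5 0" --pt "0 35 45 10 0" --pt "0 46 60 20 0" --pt "0 46 61 30 0" --pt "0 46 61 31 0" --pt "0 46 61 31 0"

```text
time_s: 17.12
tcp_pos: [0.4994, 0.075, 0.1125]
tcp_rot: [0.97, -0.243, -0.0, -0.0]
ft_force: [0.7, 0.4, -0.6]
gripper_width: -0.002
grasp_force: 0.0
```

Call:
drive_tool --pt "0 0 0 5 0" --pt "0 0 0 8 0" --pt "0 0 0 10 0" --pt "0 0 0 12 0" --pt "0 0 0 14 0" --pt "0 0 0 15.5 0" --pt "0 0 0 17 0" --pt "0 0 0 17 0"

```text
time_s: 18.12
tcp_pos: [0.4997, 0.0741, 0.0975]
tcp_rot: [0.97, -0.244, 0.0, -0.001]
ft_force: [-3.9, 0.4, 12.7]
gripper_width: -0.003
grasp_force: 6.4
```

Call:
drive_tool --pt "0 0 0 1 0" --pt "0 0 0 2 0" --pt "0 0 0 2 0"

```text
time_s: 18.5
tcp_pos: [0.4999, 0.074, 0.0973]
tcp_rot: [0.97, -0.244, 0.0, -0.002]
ft_force: [-6.4, -0.1, 26.7]
gripper_width: 0.002
grasp_force: 13.2
```

Call:
drive_tool --pt "0 0 0 -12 0" --pt "0 0 0 -40 0" --pt "0 0 0 -80 0" --pt "0 0 0 -130 0" --pt "0 0 0 -150 0" --pt "0 0 0 -150 0"

```text
time_s: 19.25
tcp_pos: [0.5005, 0.0737, 0.2452]
tcp_rot: [0.97, -0.244, 0.002, -0.001]
ft_force: [-1.1, -0.2, -0.0]
gripper_width: -0.001
grasp_force: 0.0
```

Run:
```python
from h import *
import cv2
rows([])
g=arm.grab_frame('scene')
cv2.imwrite('pics/p6.png',cv2.resize(g['image'][170:370,180:440],(780,600))[:,:,::-1])
```

```text
t 19.25 tcp [500.5  73.7 245.2] psi -28.2 F [-1.1 -0.2 -0. ] q [-0.56  0.41  0.53  1.83 -0.25  0.97 -1.99]
```

View pics/p6.png

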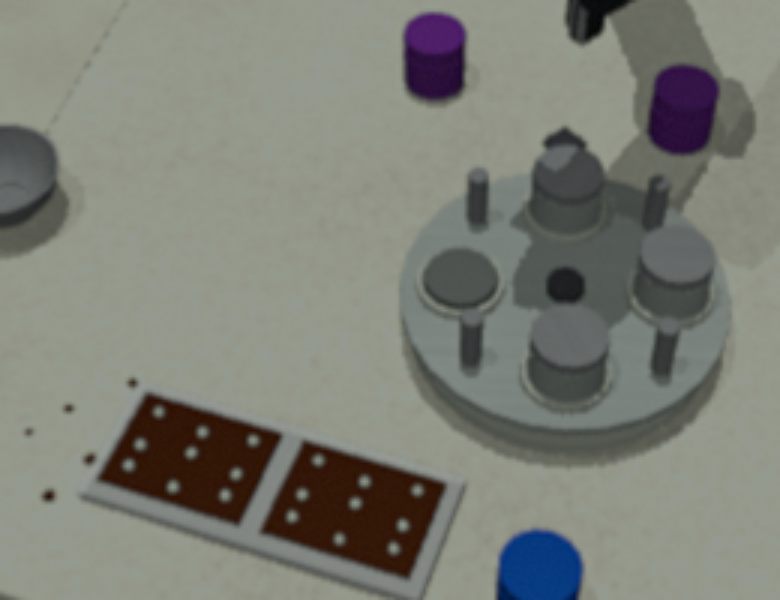

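All three lids are closed with no gap showing. Tin3 is at the pointer (567,190), the disc is in its nest at (460,278), and the mould and bowl have not moved.

```bash
python3 -c "
from bench import arm
print(arm.job_done())"
```

```text
the job is handed in; nothing more can be done
None
```

I pressed all three lids home at the pointer in the order asked, each to a firm stop at z ≈ 0.097 m with 22–27 N, and handed the job in at about 19 s; tin3 is at the pointer with the table at rest, the grey disc never came to it, and the mould and bowl are undisturbed (the spatula was outside my last picture, but the arm never went near it).

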